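# Hang the dosing spoon, then hold the pill organizer's lid open

### The job

The dosing spoon has been left lying on the lid of the pill organizer: hang it by its eye on the brass hook, let go of it there, and only then lift the organizer's sprung lid and hold it open at 50 degrees so that I can take out today's tablets. The lid shuts by itself, so finish while still holding it at that angle, with the spoon hanging still on its hook. Do not let the spoon fall onto the sill, and leave everything else on the sill where it stands.

Things in the scene. Friction and masses are not known exactly. Their poses are not given: they have to be found in the camera images.
- organizer: White plastic weekly pill organizer, fixed to the sill: an open box 110 (x) x 210 (y) x 58 mm high with seven compartments in a row along y, under one flat blue lid (5 mm thick, 112 x 212 mm, its top 64 mm above the sill when shut). Origin: centre of the underside; x points from the lid's free edge towards the hinge edge, z up.
- lid (a joint): Angle of the organizer's lid in rad: 0 shut (lid level), growing as the free edge rises; 50 degrees = 0.873. The hinge axis is parallel to the organizer's y. Gravity and a spring shut it: holding it at 50 degrees takes about 2 N at the orange ball, across the lid. It stops at 1.9.
- lid_ball (a point): Centre of the orange ball (22 mm in diameter) by which the lid is lifted. It stands on a tongue 9 mm wide and 5 mm thick in the lid's plane, 34 mm out from the middle of the lid's free edge, 145 mm from the hinge axis, 61.5 mm above the sill when shut. The ball can turn between two fingers as the lid swings.
- lid_hinge (a point): Middle of the lid's hinge: organizer x = +55 mm, y = 0, z = 61.5 mm. The lid's joint axis runs parallel to organizer y 2.5 mm below this point; with the lid shut the ball is 145 mm from it in the organizer's -x direction.
- spoon: Stainless steel dosing spoon, 138 mm long, about 35 g, at first lying flat on the shut lid. Origin: middle of the straight handle at its underside. x runs along the handle towards the eye; y across it; z up when it lies flat (bowl open upwards). Handle: 84 mm long (x from -42 to +42 mm), 9 mm wide, 8 mm thick (z 0 to 8 mm). Round bowl 28 mm wide, 12 mm deep, centred at x = -55 mm.
- spoon_eye (a point): Centre of the eye, a ring at the handle's end: spoon x = +55 mm, z = 3 mm; hole 20 mm in diameter, ring 28 mm outside, 6 mm thick; its axes are the spoon's, the hole running along z.
- hookstand: Brass wire hook on a round wooden foot, fixed to the sill. Origin: on the sill straight below the hook's upturned tip. Foot 90 mm in diameter, 14 mm high, centred at x = +50 mm; from it a wire 6 mm thick rises at x = +50 mm to 182 mm, runs in the -x direction down to 172 mm at x = 0, and turns straight up to its tip. So the hook opens upwards and faces the stand's -x direction.
- hook_seat (a point): Centre line of the wire at the hook's lowest corner, 172 mm above the sill, on or behind which a hung eye comes to rest (it may stay anywhere on the sloping wire between tip and upright, eye centre about 7 mm below the wire's centre line). Its x and z axes are the stand's.
- hook_tip (a point): Top end of the hook's vertical tip, 203 mm above the sill, 31 mm straight above the seat; the wire there is 6 mm thick with a round end.
- tumbler: Clear glass tumbler, 72 mm wide, 95 mm high; origin at the centre of its underside. Bystander.
- vial: Amber vial with a white cap, 40 mm wide, 75 mm high; origin at the centre of its underside. Bystander.
- dish: Small blue ceramic dish, 100 mm wide, 30 mm high; origin at the centre of its underside. Bystander.
- dropper: Amber bottle with a black cap, 34 mm wide, 85 mm high; origin at the centre of its underside. Bystander.
- tabletbox: Cardboard tablet box, 50 x 100 x 25 mm; origin at the centre of its underside. Bystander.
- cream: Green jar of cream, 60 mm wide, 35 mm high; origin at the centre of its underside. Bystander.
There are look-alikes about, which are no part of the job. Of the things like the spoon, leave any that is orange; of the rest the larger one is meant.

How it is judged:
On the way:
1. the spoon hangs by its eye on the hook, let go and still, with the lid still shut (x of spoon_eye in the frame of hook_seat between -0.02 and 0.05 m and y of spoon_eye in the frame of hook_seat between -0.02 and 0.02 m and z of spoon_eye in the frame of hook_seat between -0.03 and 0.02 m and angle between spoon's own x axis and vertical below 0.4 rad and contact force between the arm and spoon below 0.05 N and contact force between spoon and hookstand above 0.05 N and linear speed of spoon below 0.06 m/s and value of joint lid below 0.1 rad), for 0.2 s.
At the end, for the whole second after the job is handed in: For the last second the fingers hold the lid still at 50 degrees, give or take 6 (0.768 to 0.977 rad), and the spoon hangs at rest, untouched by the robot, handle within 0.4 rad of vertical, the hook wire through its eye (eye x -20 to 50, y within 20, z -30 to 20 mm in hook_seat axes) (x of spoon_eye in the frame of hook_seat between -0.02 and 0.05 m and y of spoon_eye in the frame of hook_seat between -0.02 and 0.02 m and z of spoon_eye in the frame of hook_seat between -0.03 and 0.02 m and angle between spoon's own x axis and vertical below 0.4 rad and contact force between the arm and spoon below 0.05 N and contact force between spoon and hookstand above 0.05 N and linear speed of spoon below 0.06 m/s and value of joint lid between 0.768 and 0.977 rad and velocity of joint lid between -0.1 and 0.1 rad/s and contact force between the fingers and organizer above 0.3 N); the arm keeps its last pose, push and grip.
It fails at once if the lid is lifted before the spoon hangs on the hook (value of joint lid above 0.2 rad and distance between spoon_eye and hook_seat above 0.07 m).
It fails at once if the spoon falls onto the sill (height (world z) of spoon below 0.035 m).
It fails at once if a bystander is moved by more than 30 mm (distance of any of tumbler, vial, dish, dropper, tabletbox, cream from where it was at the start of the episode above 0.03 m).
It also fails if it takes over 59 s, if anything falls off the work surface, if the arm or the gripper's body presses on something with over 40 N, if the wrist force passes 120 N, or if a joint passes its speed limit or range.

### The arm

A 7-joint arm with a two-finger parallel gripper is mounted at the origin on the work surface. World frame = base frame: x ahead of the robot, y to its left, z up, the work surface at z = 0. Lengths are in m, angles in rad, forces in N, time in s.
With the tool pointing down it reaches from about 0.4 to 0.9 m from the base axis. Payload 5.5 kg.
Tool frame: the origin (TCP) lies midway between the tips of the shut fingers; the grasp point (between the pads) lies 19 mm behind it (manip.grip_depth is the distance from the TCP to the grasp point, in m); z points along the fingers, y is the line along which they close (so a half turn about z gives the same grasp; the last joint's range is limited). The gripper opens to 92 mm and grips with 3 to 60 N. Pads are 19 mm wide; open, the fingers measure 130 mm over their backs; the gripper's body (75 mm by 190 mm) begins 47 mm behind the grasp point.
Start: joints at [-1.049, 0.501, -0.427, 1.55, 0.221, 1.138, -0.21], TCP at [0.166, 0.628, 0.227] pointing down, gripper open.
Joint ranges: [-2.88, 2.88], [-0.31, 2.03], [-1.54, 1.56], [0.2, 2.42], [-1.41, 4.55], [0.19, 2.02], [-2.57, 2.57]. Speed limits (rad/s): [2.57, 2.57, 3.14, 3.14, 3.14, 3.14, 3.14].

### API

Orientations are given as a unit quaternion [x, y, z, w].
In Python, from bench import manip, effector, viewer gives the robot as it stands. Calls block until the motion is done:
- manip.move_pose(position, orientation): joint-space move of the TCP to a pose.
- manip.servo_line(position, ori=None, vel=0.15): straight line of the TCP; ori=None keeps the orientation; vel is the mean speed in m/s.
- manip.movej(angles): joint-space move.
- effector.open_jaws() and effector.close(f_grip=None): open the fingers fully, or close them until they stop; f_grip is the grip in N (None keeps the last).
- manip.sleep(seconds).
- manip.solve_ik(position, orientation): joint angles nearest the present ones, or None.
- viewer.get_image(name): name is "scene" or "top" or "wrist"; returns the picture (480x640x3 uint8, red, green, blue); there is no depth.
- viewer.get_calibration(name): a dict with "vfov" (degrees; the focal length in pixels is half the picture's height over the tangent of half this angle, whatever the lens; pixels are square), "cx", "cy" (the principal point, pixels), "eye" and "attitude" of the camera in the world. Camera axes: x right, y down, z forward; pixel columns grow to the right and rows downward; lengths in m; the calibration is good to about 2 mm. A picture is of the moment at which its call begins: read the wrist's pose just before it. get_calibration takes no time and is no camera call; for the wrist camera it gives the pose at the moment of the call.
A pose or a line that the arm cannot do raises manip.PlanningError and nothing moves.
- manip.hand_in(): hands the job in; it is judged then, once.
Readings, each from a call of its own:
- manip.current_clock(): time.
- manip.current_q(): joint angles.
- manip.current_joint_velocities(): joint speeds.
- manip.current_tau(): joint torques, N m.
- manip.current_tool_pos(): TCP position.
- manip.current_tcp_rot(): TCP orientation.
- manip.current_force(): force on the tool from outside, world axes, zero at the start.
- manip.current_wrist_torque(): the same for the moment, N m.
- manip.current_finger_gap(): finger opening in m.
- manip.current_gripper_force(): force on a finger pad.
Only numpy, scipy, OpenCV 4.12 (cv2) and the standard library are available. Lean on these libraries where they do the work, as an engineer would, in place of code of your own. Each camera call takes 0.05 s, during which the arm holds its last target. There are 200 camera calls.

## Working session

There is one attempt and no reset: what is moved stays moved. The work goes in short steps, each a Python script; the robot and the scene stay as the last script left them, time stands still between calls to the robot, and variables do not carry over. Pictures are saved under pics/ and viewed, at most 12 in all, crops included, and the job is handed in when it is done.

```bash
ls; mkdir -p pics
python3 - <<'E'
from bench import manip, effector, viewer
import cv2
for n in ("scene","top"):
    im=viewer.get_image(n); cv2.imwrite(f"pics/{n}0.png",im[:,:,::-1]); print(n,viewer.get_calibration(n))
print(manip.current_clock(),manip.current_tool_pos(),manip.current_tcp_rot())
E
```

```text
pics
scene {'vfov': 47.38437184944038, 'cx': 315.8193589324483, 'cy': 238.0428857878683, 'eye': array([1.08723793, 0.85774433, 1.06088411]), 'attitude': array([ 0.24546393,  0.88154666, -0.39065002, -0.10007748])}
top {'vfov': 44.73869510935334, 'cx': 302.3278006825647, 'cy': 246.4662975652421, 'eye': array([0.38103796, 0.01149058, 1.4161105 ]), 'attitude': array([-0.70232531,  0.70793704, -0.05217863,  0.0533075 ])}
0.1 [0.16626238 0.62772321 0.22579594] [ 1.29025240e-01  9.91640925e-01 -8.64327809e-04 -1.28379278e-04]
```

View pics/scene0.png

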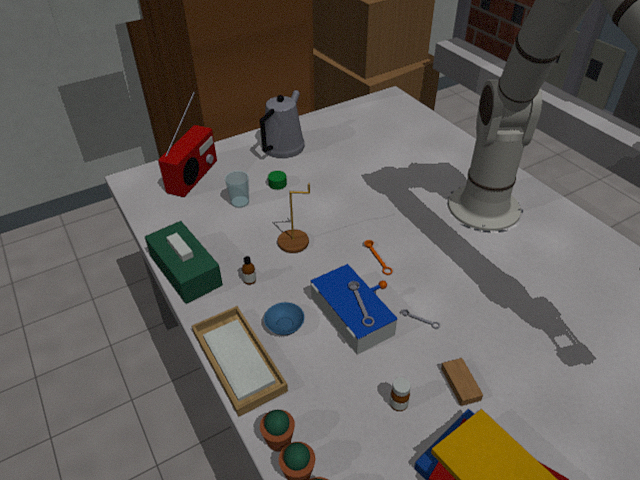

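View pics/top0.png

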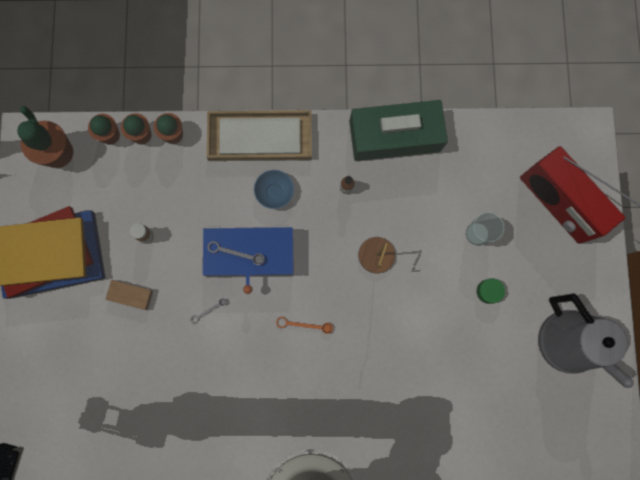

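Spoon candidates in the top view: steel on the lid (237,253), orange at (305,325), and small steel on the sill at (210,310). The description picks the large steel one on the lid; I'll check it in a close crop.

Run:
```python
import cv2,numpy as np
t=cv2.imread("pics/top0.png"); s=cv2.imread("pics/scene0.png")
a=cv2.resize(t[215:335,185:345],(800,600),interpolation=cv2.INTER_CUBIC)  # x5 for lid area
cv2.imwrite("pics/c1.png",a)
b=cv2.resize(t[230:280,345:432],None,fx=5,fy=5,interpolation=cv2.INTER_CUBIC) # hook top
c=cv2.resize(s[170:260,255:335],None,fx=4,fy=4,interpolation=cv2.INTER_CUBIC)
o=np.zeros((360,760,3),np.uint8); o[:b.shape[0],:b.shape[1]]=b; o[:360,440:760]=c
cv2.imwrite("pics/c2.png",o)
```

```text
(no output)
```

View pics/c1.png

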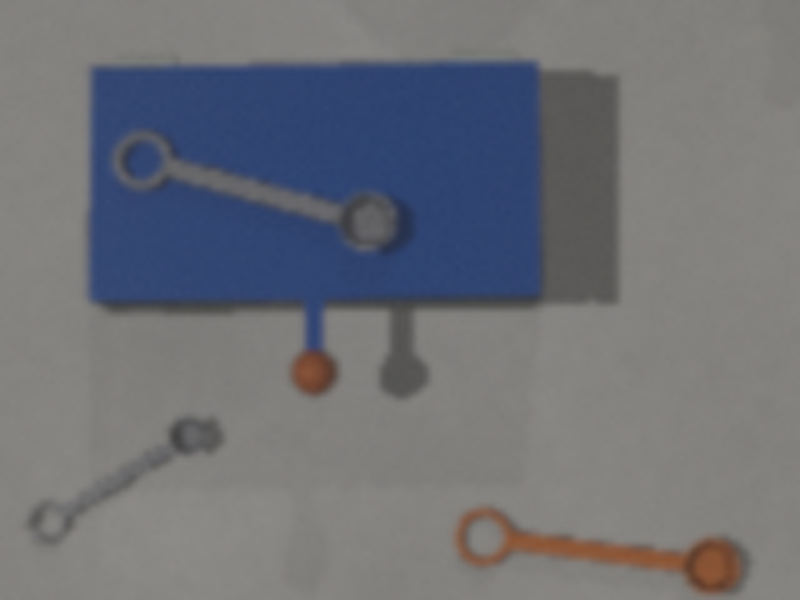

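View pics/c2.png

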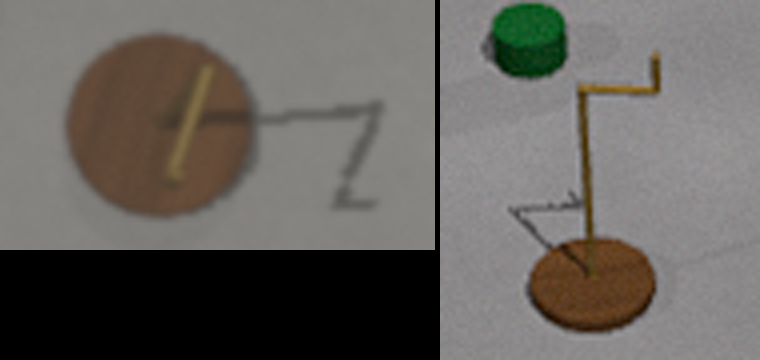

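The crop confirms the choice: the steel spoon on the lid is larger than the other steel one, with its eye at (213.6,247) and bowl at (258.6,259.2) in top pixels. The ball is at (247.8,289.4). The hook's upright top is at (387,243.4) and its tip end at (379.4,266), with the foot at (377,255). In the scene view the tip is at (309,183.5), the seat at (309,192.5) and the upright top at (290.5,192.5).

```bash
cat > h.py <<'E'
from bench import manip, effector, viewer
import numpy as np, cv2
from scipy.spatial.transform import Rotation as R
def ray(n,px,cal=None):
    c=cal or viewer.get_calibration(n); f=240/np.tan(np.radians(c["vfov"]/2))
    d=R.from_quat(c["attitude"]).apply([(px[0]-c["cx"])/f,(px[1]-c["cy"])/f,1]); return c["eye"],d
def atz(n,px,z,cal=None):
    e,d=ray(n,px,cal); return e+d*(z-e[2])/d[2]
def tri(p1,p2):
    (a,u),(b,v)=ray("top",p1),ray("scene",p2)
    s=np.linalg.lstsq(np.c_[u,-v],b-a,rcond=None)[0]; p,q=a+u*s[0],b+v*s[1]; return (p+q)/2,np.linalg.norm(p-q)
E
python3 - <<'E'
from h import *
np.set_printoptions(precision=4,suppress=True)
c=lambda x,y:(185+x/5,215+y/5)
eye=atz("top",c(143,160),.067);bowl=atz("top",c(368,221),.074);print("eye",eye,"bowl",bowl,np.linalg.norm((eye-bowl)[:2]))
print("ball",atz("top",c(314,372),.0615))
print("lid",[atz("top",c(*p),.064)[:2] for p in((91,67),(538,62),(541,300),(91,301))])
print("foot",atz("top",(377,255.1),.014),atz("scene",(293,241),.014))
print("up",atz("top",(387,243.4),.182),atz("scene",(290.5,192.5),.182))
print("tipTop",atz("top",(379.4,266),.203),"@seat",atz("top",(379.4,266),.172),atz("scene",(309,183.5),.203),atz("scene",(309,192.5),.172))
print("scene ball",atz("scene",(382.5,285),.0615),"eye",atz("scene",(368,321),.067))
print(tri((379.4,266),(309,183.5)),tri((387,243.4),(290.5,192.5)))
print("others dropper,dish,vial",[atz("top",p,.03)[:2] for p in((347,187),(274,190),(140,233))])
E
```

```text
eye [0.5844 0.2205 0.067 ] bowl [0.5539 0.1145 0.074 ] 0.11025479555355497
ball [0.485  0.1404 0.0615]
lid [array([0.6294, 0.2461]), array([0.6301, 0.0354]), array([0.5175, 0.0346]), array([0.5187, 0.2442])]
foot [ 0.5693 -0.168   0.014 ] [ 0.5771 -0.1578  0.014 ]
up [ 0.5719 -0.1686  0.182 ] [ 0.5737 -0.1624  0.182 ]
tipTop [ 0.5209 -0.1482  0.203 ] @seat [ 0.5245 -0.1523  0.172 ] [ 0.5264 -0.1461  0.203 ] [ 0.5261 -0.1481  0.172 ]
scene ball [0.4895 0.1446 0.0615] eye [0.5873 0.2225 0.067 ]
(array([ 0.5227, -0.1497,  0.1989]), np.float64(0.0031546679925762958)) (array([ 0.5717, -0.1686,  0.1774]), np.float64(0.002112690902401269))
others dropper,dish,vial [array([ 0.7354, -0.0973]), array([0.7294, 0.0809]), array([0.6256, 0.4044])]
```

```bash
cat >> h.py <<'E'
def rotz(yaw,phi=0): # spoon/stand frame: yaw about z, then nose-up by phi
    return R.from_euler("ZY",[yaw,-phi])
def tool(Rs,a,s): # tool rotation for spoon rotation Rs
    X,Y,Z=Rs.as_matrix().T; z=-np.cos(a)*Z-np.sin(a)*X; y=s*Y
    return R.from_matrix(np.c_[np.cross(y,z),y,z])
G=lambda xg,zg=.0017: np.array([xg,0,zg])   # TCP in spoon frame
EYE=np.array([.055,0,.003])
def tcp_for_eye(eye,Rs,g): return eye+Rs.apply(g-EYE)
E
python3 - <<'E'
from h import *
np.set_printoptions(precision=2,suppress=True)
tip=np.array([.5245,-.149]); syaw=np.arctan2(-.018,.0475)
eye=np.array([.5855,.2205,.067]); yaw=np.arctan2(.106,.0305)
print("yaws",yaw,syaw)
S=lambda dx,dz: np.r_[tip+dx*np.array([np.cos(syaw),np.sin(syaw)]),.172+dz]
cal=viewer.get_calibration("wrist"); T=R.from_quat(manip.current_tcp_rot())
print("cam in tool",T.inv().apply(cal["eye"]-manip.current_tool_pos()),(T.inv()*R.from_quat(cal["attitude"])).as_matrix(),cal["vfov"])
for a in(0,.26):
  for s in(1,-1):
    g=G(-.012)
    def ik(e,Rs): return manip.solve_ik(tcp_for_eye(e,Rs,g),tool(Rs,a,s).as_quat())
    print(a,s,"grasp",ik(eye,rotz(yaw)))
    for ph,e in((45,S(0,.05)),(45,S(0,.01)),(60,S(.006,-.002)),(70,S(.008,-.004)),(80,S(.008,-.004))):
        print(ph,ik(e,rotz(syaw,np.radians(ph))))
Ry=rotz(0)
for s in(1,-1): 
  for p in([.485,.14,.0425],[.54,.14,.155]): print("ball",s,manip.solve_ik(p,tool(rotz(0),0,s).as_quat()))
E
```

```text
yaws 1.2906286749438314 -0.3622268777067711
cam in tool [ 0.08  0.   -0.16] [[-0.   -0.95 -0.31]
 [ 1.   -0.    0.  ]
 [-0.   -0.31  0.95]] 60.53845426468204
0 1 grasp [ 0.07  0.62 -0.51  1.82  0.4   0.8   2.22]
45 None
45 None
60 None
70 None
80 None
0 -1 grasp [-0.36  0.56  0.06  1.84 -0.05  0.74 -0.55]
45 None
45 None
60 None
70 None
80 None
0.26 1 grasp [-0.09  0.71 -0.48  1.69  0.56  1.08  2.02]
45 [ 0.2   0.04 -0.07  2.42  0.6   0.21  0.78]
45 None
60 None
70 None
80 None
0.26 -1 grasp [-0.51  0.65  0.1   1.7   0.17  0.96 -0.81]
45 [ 0.12  0.03  0.01  2.42  0.59  0.21 -2.35]
45 None
60 None
70 None
80 None
ball 1 [-0.14  0.5  -0.24  2.04  0.19  0.62  1.07]
ball 1 [-0.13  0.4  -0.21  1.86  0.1   0.9   1.18]
ball -1 [-0.54  0.5   0.25  2.06 -0.21  0.61 -1.72]
ball -1 [-0.52  0.4   0.27  1.87 -0.13  0.89 -1.76]
```

Run:
```python
from h import *
tip=np.array([.5245,-.149]); syaw=-.362
eye=np.array([.5855,.2205,.067]); yaw=1.29
S=lambda dx,dz: np.r_[tip+dx*np.array([np.cos(syaw),np.sin(syaw)]),.172+dz]
for a in(15,30,40,50):
  A=np.radians(a); g=G(-.02,.0017+.0095*np.sin(A))
  def ik(e,Rs,s): return manip.solve_ik(tcp_for_eye(e,Rs,g),tool(Rs,A,s).as_quat()) is not None
  for s in(1,-1):
    print("a",a,"s",s,"grasp",ik(eye,rotz(yaw),s),ik(eye+[0,0,.1],rotz(yaw),s))
    for psi in(-90,-60,-30,0,30,60,90):
      ok=[("%d%s"%(ph,"" if ik(S(.006,.05),rotz(syaw+np.radians(psi),np.radians(ph)),s) else "(low only)")) for ph in(40,50,60,70,80) if ik(S(.006,-.002),rotz(syaw+np.radians(psi),np.radians(ph)),s)]
      print("   psi",psi,ok)
```

```text
a 15 s 1 grasp True True
   psi -90 ['40', '50', '60', '70', '80']
   psi -60 ['40', '50', '60', '70', '80']
   psi -30 ['40', '50', '60', '80(low only)']
   psi 0 ['40']
   psi 30 ['40']
   psi 60 ['40', '50', '60', '70', '80']
   psi 90 ['40', '50', '60', '70', '80']
a 15 s -1 grasp True True
   psi -90 ['40', '50', '60', '70', '80']
   psi -60 ['40', '50', '60', '70', '80']
   psi -30 ['40', '50', '60', '70', '80(low only)']
   psi 0 ['40']
   psi 30 ['40']
   psi 60 ['40', '50', '60', '70', '80']
   psi 90 ['40', '50', '60', '70', '80']
a 30 s 1 grasp True True
   psi -90 ['40', '50', '60', '70', '80']
   psi -60 ['40', '50', '60', '70', '80']
   psi -30 ['40', '50', '60', '70', '80']
   psi 0 ['40', '50']
   psi 30 ['40', '50', '60']
   psi 60 ['40', '50', '60', '70', '80']
   psi 90 ['40', '50', '60', '70', '80']
a 30 s -1 grasp True True
   psi -90 ['40', '50', '60', '70', '80']
   psi -60 ['40', '50', '60', '70', '80']
   psi -30 ['40', '50', '60', '70', '80']
   psi 0 ['40', '50']
   psi 30 ['40', '50', '60']
   psi 60 ['40', '50', '60', '70', '80']
   psi 90 ['40', '50', '6
[... 543 characters left out ...]
['40', '50', '60', '70', '80']
   psi 90 ['40', '50', '60', '70', '80']
a 50 s 1 grasp True True
   psi -90 ['40', '50', '60', '70', '80']
   psi -60 ['40', '50', '60', '70', '80']
   psi -30 ['40', '50', '60', '70', '80']
   psi 0 ['40', '50', '60', '70', '80']
   psi 30 ['40', '50', '60', '70', '80']
   psi 60 ['40', '50', '60', '70', '80']
   psi 90 ['40', '50', '60', '70', '80']
a 50 s -1 grasp True True
   psi -90 ['40', '50', '60', '70', '80']
   psi -60 ['40', '50', '60', '70', '80']
   psi -30 ['40', '50', '60', '70', '80']
   psi 0 ['40', '50', '60', '70', '80']
   psi 30 ['40', '50', '60', '70', '80']
   psi 60 ['40', '50', '60', '70', '80']
   psi 90 ['40', '50', '60', '70', '80']
```

```bash
cat >> h.py <<'E'
A=np.radians(38); S_=1; GR=G(-.02,.0013+.0095*np.sin(A))
def spoon_pose(eye,yaw,phi): # -> tcp pos, quat
    Rs=rotz(yaw,phi); return tcp_for_eye(np.asarray(eye),Rs,GR),tool(Rs,A,S_).as_quat()
def snap(n,f):
    c=viewer.get_calibration(n); im=viewer.get_image(n); cv2.imwrite(f"pics/{f}.png",im[:,:,::-1]); np.save(f"pics/{f}.npy",c,allow_pickle=True); return im
E
python3 - <<'E'
from h import *
p,q=spoon_pose([.585,.221,.067+.09],1.29,0)
manip.move_pose(p,q); print(manip.current_clock(),manip.current_tool_pos()-p,manip.current_q())
snap("wrist","w1")
E
```

```text
2.3167 [-0.00030872  0.0011672   0.00011295] [-0.24242035  0.79863269 -0.51416584  1.43690064  0.69173236  1.63045731
  1.94163567]
```

View pics/w1.png

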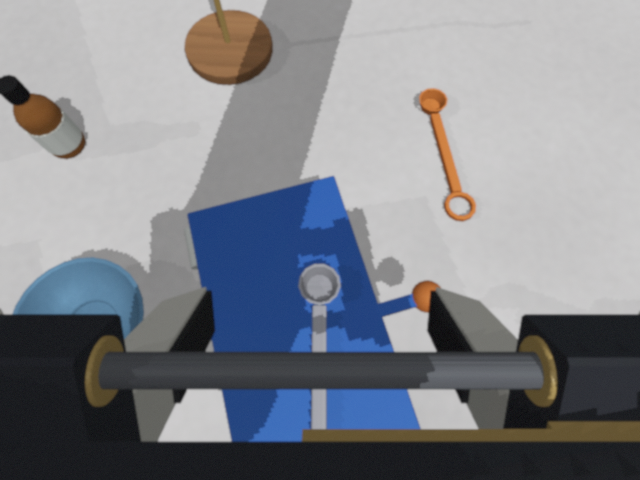

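The wrist picture shows the bowl centred at (320,284) and the handle running straight down column 320 to row 430, midway between the fingers (213 and 429). The ball is at (427,296). The grasp is well aligned, so I'll pick up the spoon.

Run:
```python
from h import *
np.set_printoptions(precision=4,suppress=True)
cal=np.load("pics/w1.npy",allow_pickle=True).item()
b=atz("w",(320,284),.074,cal); h1=atz("w",(320,318),.072,cal);h2=atz("w",(320,425),.072,cal)
print(b,h1,h2,"ball",atz("w",(427,296),.0615,cal),"foot",atz("w",(229,46),.014,cal), "yaw",np.arctan2(*(h2-h1)[1::-1]))
p,q=spoon_pose([.585,.221,.067],1.29,0)
Rs=rotz(1.29); print("pred bowl",np.array([.585,.221,.067])+Rs.apply([-.110,0,.007]))
manip.servo_line(p,q,vel=.1); print("F",manip.current_force(),manip.current_tool_pos()-p)
effector.close(f_grip=25); print("gap",manip.current_finger_gap(),manip.current_gripper_force(),manip.current_force())
p,q=spoon_pose([.585,.221,.067+.16],1.29,0)
manip.servo_line(p,q,vel=.15); print("gap",manip.current_finger_gap(),manip.current_gripper_force(),manip.current_clock())
snap("wrist","w2")
```

```text
[0.5571 0.1178 0.074 ] [0.5632 0.1387 0.072 ] [0.5804 0.1989 0.072 ] ball [0.4889 0.1429 0.0615] foot [ 0.5736 -0.1584  0.014 ] yaw 1.2911078563250433
pred bowl [0.5545 0.1153 0.074 ]
F [ 0.7606 -0.2267 -0.0124] [0.0005 0.0004 0.0005]
gap 0.008013040754282325 24.999201893806458 [-0.7095 -0.3714 -0.2441]
gap 0.007903156651066688 24.998607337474823 5.9
```

View pics/w2.png

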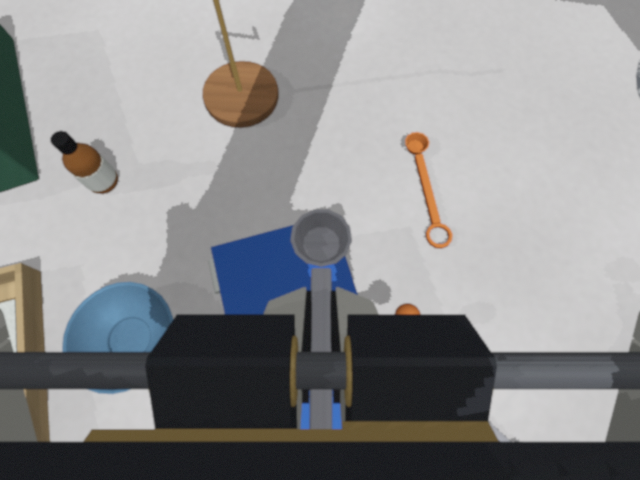

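Spoon gripped, bowl at (320,237). Next: go to the pre-threading pose with the eye above the hook tip, then check the eye against the tip in the fixed cameras.

```bash
cat >> h.py <<'E'
GR=G(-.023,.0013+.0095*np.sin(A))
TIP=np.array([.5263,-.147]); SY=-.327; PS=np.radians(-25)
def hk(dx,dy,dz): return np.r_[TIP+R.from_euler("z",SY).apply([dx,dy,0])[:2],.172+dz]
def hp(dx,dy,dz,phi,ps=None): return spoon_pose(hk(dx,dy,dz),SY+(PS if ps is None else ps),np.radians(phi))
E
python3 - <<'E'
from h import *
p,q=hp(-.03,0,.12,45); manip.move_pose(p,q); print(manip.current_q(),manip.current_clock())
p,q=hp(0,0,.06,45); manip.servo_line(p,q,vel=.12); print(manip.current_q(),manip.current_clock(),manip.current_tool_pos()-p,manip.current_finger_gap())
manip.sleep(.3)
s=snap("scene","s3");t=snap("top","t3")
e=hk(0,0,.06)
def px(n,P):
    c=viewer.get_calibration(n);f=240/np.tan(np.radians(c["vfov"]/2)); d=R.from_quat(c["attitude"]).inv().apply(P-c["eye"]); return d[:2]/d[2]*f+[c["cx"],c["cy"]]
print("pred eye s,t",px("scene",e),px("top",e),"tip",px("scene",hk(0,0,.031)),px("top",hk(0,0,.031)))
a=cv2.resize(s[140:250,250:360],(400,400),interpolation=cv2.INTER_CUBIC); b=cv2.resize(t[215:315,330:430],(400,400),interpolation=cv2.INTER_CUBIC)
cv2.imwrite("pics/c3.png",np.hstack([a,b])[:,:,::-1])
E
```

```text
[ 0.33826597  0.06839031 -0.25715569  2.0644799   0.11809931  0.91910674
  0.82648389] 7.0333
[ 0.32730883  0.20316705 -0.24475409  2.06701905  0.17593536  0.78968122
  0.77997511] 7.7417 [ 0.00023779  0.00061128 -0.00010294] 0.008033017756817811
pred eye s,t [308.60698049 174.24897978] [380.55046428 261.74029989] tip [308.87612923 183.3185838 ] [378.74361338 263.44188641]
```

View pics/c3.png

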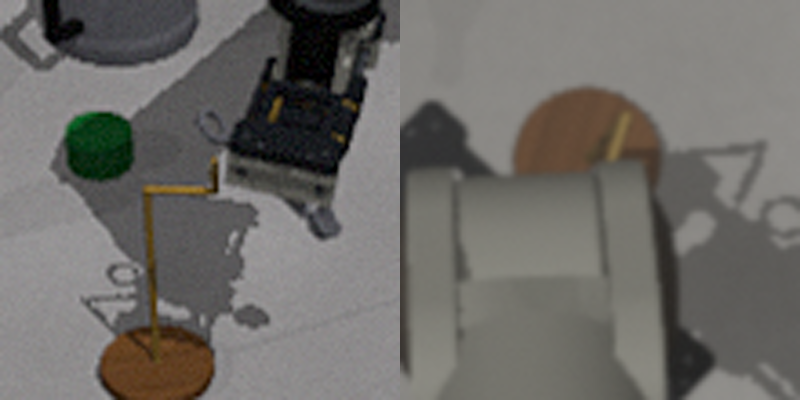

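The scene crop shows the eye at about (308.3,174.4) and the tip at (309.4,183.5), both within half a pixel of prediction. The top view is blocked by the arm. I'll flatten the spoon to 25° for a looser fit over the tip and check just above it.

```bash
cat >> h.py <<'E'
TIP=np.array([.5255,-.1464])
def px(n,P):
    c=viewer.get_calibration(n);f=240/np.tan(np.radians(c["vfov"]/2)); d=R.from_quat(c["attitude"]).inv().apply(P-c["eye"]); return d[:2]/d[2]*f+[c["cx"],c["cy"]]
E
python3 - <<'E'
from h import *
p,q=hp(0,0,.06,25); manip.servo_line(p,q,vel=.08)
p,q=hp(0,0,.043,25); manip.servo_line(p,q,vel=.06); manip.sleep(.3); print(manip.current_force(),manip.current_tool_pos()-p,manip.current_clock())
s=snap("scene","s4")
e=hk(0,0,.043)
print("pred eye",(px("scene",e)-[280,160])*10,"tip",(px("scene",hk(0,0,.031))-[280,160])*10,"seat",(px("scene",hk(0,0,0))-[280,160])*10)
a=cv2.resize(s[160:210,280:340],(600,500),interpolation=cv2.INTER_CUBIC)
cv2.imwrite("pics/c4.png",a[:,:,::-1])
E
```

```text
[ 0.56246868 -0.52340391 -0.69706668] [ 1.90134087e-04 -6.19895909e-05  2.18700327e-04] 9.375
pred eye [291.48160105 196.15748347] tip [292.56470312 233.38491264] seat [295.30668607 327.62993319]
```

View pics/c4.png

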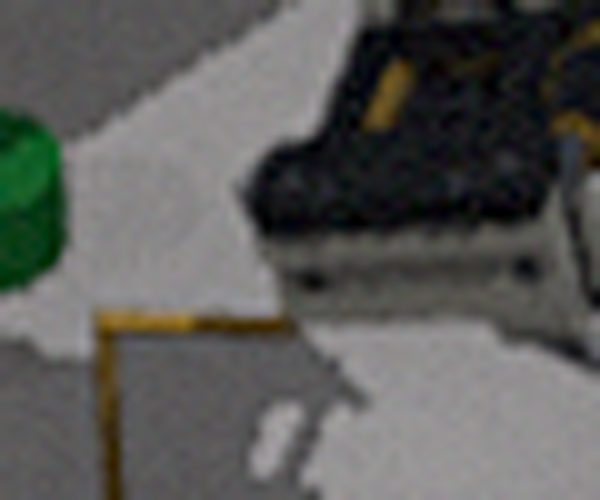

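The hand now hides the tip from this side; only the arm at (195,322) is visible. I'll descend in small steps with the wrist force as check, then steepen the spoon, which cleared the view before.

Run:
```python
from h import *
np.set_printoptions(precision=2,suppress=True)
f0=manip.current_force(); ok=True
for dz in np.arange(.039,.0089,-.005):
    p,q=hp(0,0,dz,25); manip.servo_line(p,q,vel=.04); df=manip.current_force()-f0; print(round(dz,3),df,manip.current_finger_gap())
    if np.linalg.norm(df)>3: ok=False;print("contact");break
if ok:
    for ph,dx in((35,.001),(45,.002)):
        p,q=hp(dx,0,.009,ph); manip.servo_line(p,q,vel=.04); print(ph,manip.current_force()-f0)
    manip.sleep(.2); print(manip.current_force()-f0)
s=snap("scene","s5"); print(manip.current_clock())
a=cv2.resize(s[160:220,270:342],(720,600),interpolation=cv2.INTER_CUBIC)
cv2.imwrite("pics/c5.png",a[:,:,::-1])
```

```text
0.039 [-0.02 -1.11  1.06] 0.008150845102160676
0.034 [ 0.05 -0.47  0.38] 0.007678102380675996
0.029 [-0.53 -1.09  0.34] 0.007811284780233266
0.024 [ 0.45 -0.48  0.98] 0.007474820489740781
0.019 [-1.   -1.52  0.84] 0.008061726726837552
0.014 [-0.55 -0.39  0.89] 0.007962850249801296
0.009 [-0.68 -0.39  1.08] 0.008005381144991993
35 [-0.24 -1.61  1.25]
45 [ 0.2  -0.32  1.39]
[ 0.68 -0.62  1.61]
12.5833
```

View pics/c5.png

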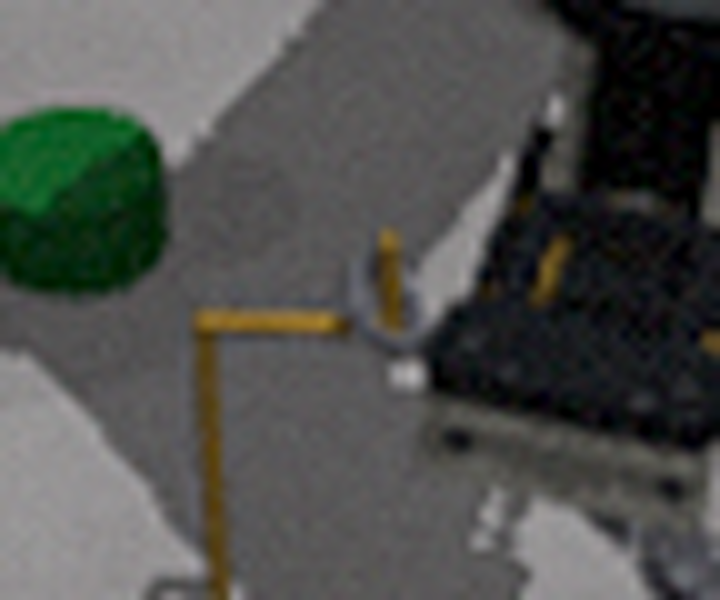

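The scene crop shows the tip (388,240 to 390,325) standing through the ring, so the eye is threaded. Next I'll lower it behind the corner while steepening, then let go, back off and check.

Run:
```python
from h import *
np.set_printoptions(precision=2,suppress=True)
f0=manip.current_force()
for ph,dx,dz in((55,.004,.005),(65,.007,.001),(73,.009,-.002)):
    p,q=hp(dx,0,dz,ph); manip.servo_line(p,q,vel=.03); print(ph,manip.current_force()-f0,manip.current_finger_gap())
manip.sleep(.2)
effector.open_jaws(); manip.sleep(.5)
z=R.from_quat(manip.current_tcp_rot()).apply([0,0,1]); p0=manip.current_tool_pos()
manip.servo_line(p0-.08*z,vel=.1); print(manip.current_clock(),manip.current_tool_pos())
manip.servo_line(manip.current_tool_pos()+[-.03,.03,.06],vel=.2)
s=snap("scene","s6"); t=snap("top","t6")
print(manip.current_clock())
a=cv2.resize(s[165:265,265:345],(480,600),interpolation=cv2.INTER_CUBIC)
b=cv2.resize(t[225:305,345:385],(300,600),interpolation=cv2.INTER_CUBIC)
cv2.imwrite("pics/c6.png",np.hstack([a,b])[:,:,::-1])
```

```text
55 [ 1.02 -0.2  -0.49] 0.007973460669050582
65 [ 1.22 -0.15  0.93] 0.007923141672009878
73 [ 1.38 -0.15  0.03] 0.008084018403555868
17.775 [ 0.48 -0.1   0.16]
18.3917
```

View pics/c6.png

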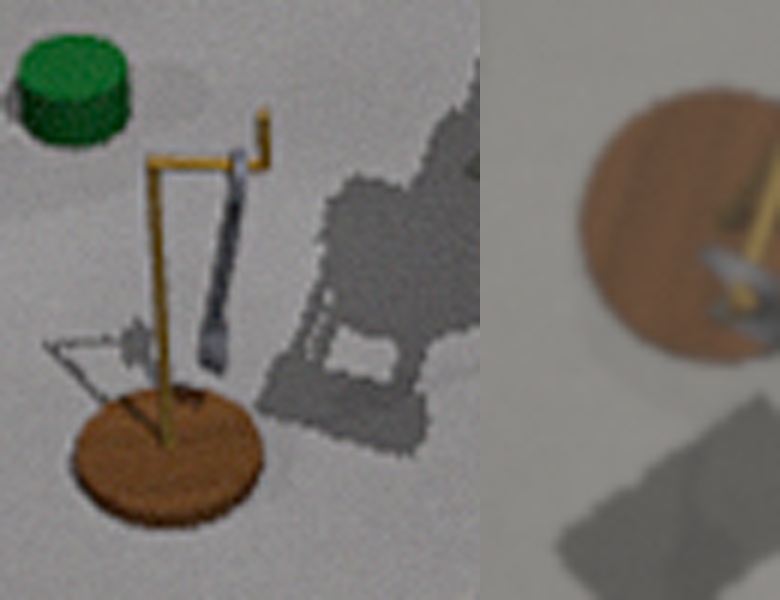

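The crop shows the spoon hanging by its eye just behind the hook's corner (238,165), with the bowl at (215,355), clear of the hand. Next I'll let it settle and check stillness by frame difference, then grip the ball.

```bash
cat >> h.py <<'E'
BALL=np.array([.4888,.143,.0615]); QB=tool(rotz(0),0,1).as_quat()
def ball_tcp(th): return BALL+[.145-.145*np.cos(th)+.0025*np.sin(th),0,-.0025+.145*np.sin(th)+.0025*np.cos(th)-manip.grip_depth]
E
python3 - <<'E'
from h import *
np.set_printoptions(precision=4,suppress=True)
manip.move_pose(ball_tcp(0)+[0,0,.12],QB); manip.sleep(1.5); print(manip.current_clock(),manip.current_q())
im=viewer.get_image("wrist");cal=viewer.get_calibration("wrist")
hsv=cv2.cvtColor(im,cv2.COLOR_RGB2HSV); m=cv2.inRange(hsv,(4,140,70),(18,255,255))
n,_,st,ce=cv2.connectedComponentsWithStats(m)
for i in range(1,n):
    if st[i,4]>60: print(st[i],ce[i],atz("w",ce[i],.0615,cal))
g=[viewer.get_image("scene")[180:240,290:320].astype(float)]
for k in range(3): manip.sleep(.25); g.append(viewer.get_image("scene")[180:240,290:320].astype(float))
print("diffs",[np.abs(cv2.GaussianBlur(g[k+1]-g[k],(5,5),0)).max() for k in range(3)], [np.abs(cv2.GaussianBlur(g[k+1]-g[k],(5,5),0)).mean() for k in range(3)])
E
```

```text
21.2583 [-0.5246  0.3016  0.2205  1.9791 -0.0851  0.8695  1.3121]
[  42   74  194   59 2898] [120.1925 100.8219] [0.4044 0.0229 0.0615]
[306 221  31  30 711] [320.8565 235.4613] [0.4888 0.1428 0.0615]
diffs [np.float64(37.5078125), np.float64(22.171875), np.float64(18.5390625)] [np.float64(2.684587673611111), np.float64(1.8471028645833334), np.float64(1.190959201388889)]
```

The ball is confirmed at (0.4888, 0.1428). The spoon is still swinging a little, so I'll go down and grip the ball, then wait for it to settle before lifting.

Run:
```python
from h import *
np.set_printoptions(precision=4,suppress=True)
f0=manip.current_force()
manip.servo_line(ball_tcp(0),QB,vel=.1); print(manip.current_force()-f0)
def fr(): return cv2.GaussianBlur(viewer.get_image("scene")[180:240,290:320].astype(float),(5,5),0)
for k in range(14):
    a=fr(); manip.sleep(.2); b=fr(); d=np.abs(a-b); print(round(d.max(),1),round(d.mean(),2),end="; ")
    if d.mean()<.75 and k>2: break
    manip.sleep(.3)
effector.close(f_grip=15); print("gap",manip.current_finger_gap(),manip.current_gripper_force(),manip.current_force()-f0,manip.current_clock())
```

```text
[-0.0442  0.696  -0.9802]
7.2 0.72; 4.6 0.65; 6.6 0.68; 4.0 0.65; gap 0.020683819043823236 15.00000849366188 [-1.5783  0.2479 -0.6421] 26.8167
```

Run:
```python
from h import *
np.set_printoptions(precision=3,suppress=True)
T=np.radians(50.5)
for th in np.linspace(0,T,11)[1:]:
    manip.servo_line(ball_tcp(th),QB,vel=.06)
    print(round(np.degrees(th)),manip.current_force(),manip.current_finger_gap(),manip.current_clock())
manip.sleep(.5); print(manip.current_tool_pos()-ball_tcp(T),manip.current_gripper_force())
s=snap("scene","s7"); ax=BALL+[.145,0,-.0025]
for d in(48,50,52):
    t=np.radians(d); print(d,[px("scene",ax+[-.111*np.cos(t)+.0025*np.sin(t),y,.111*np.sin(t)+.0025*np.cos(t)])-[250,160] for y in(-.106,.106)])
cv2.imwrite("pics/c7.png",cv2.resize(s[160:360,250:450],(600,600),interpolation=cv2.INTER_CUBIC)[:,:,::-1])
```

```text
5 [ 0.353  0.488 -1.547] 0.02063155901509708 27.1833
10 [ 0.796  0.849 -1.099] 0.0207018615184112 27.55
15 [-1.05   0.857 -1.419] 0.020693968613789904 27.9167
20 [-1.203  2.312 -1.028] 0.020601087667107033 28.2833
25 [-3.716  1.725 -0.283] 0.020595098185901307 28.65
30 [-4.528  2.744 -0.087] 0.020638138663927157 29.0167
35 [-4.482  2.926  0.914] 0.02037328042823862 29.3833
40 [-4.305  2.616  0.436] 0.0205826283233692 29.75
45 [-3.746  2.764  1.604] 0.02071401486361805 30.1167
50 [-4.307  3.706  1.574] 0.020961651249207954 30.4833
[-0.  0. -0.] 15.000054985284805
48 [array([84.892, 85.964]), array([136.324, 142.244])]
50 [array([83.866, 85.665]), array([135.301, 142.041])]
52 [array([82.807, 85.409]), array([134.238, 141.885])]
```

View pics/c7.png

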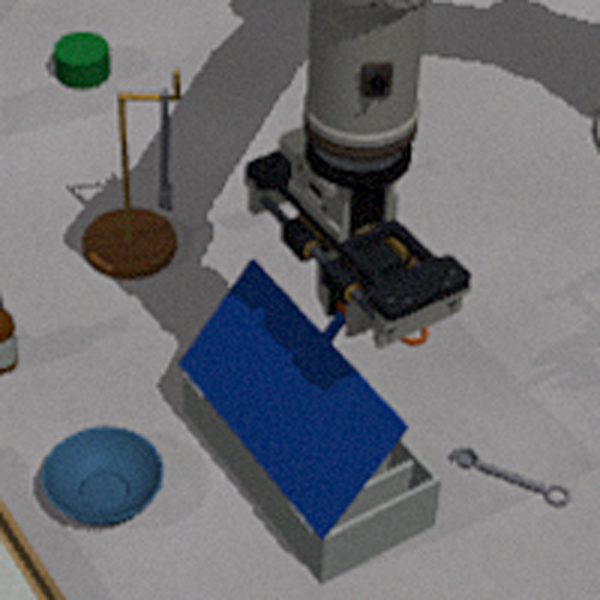

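The lid's top corners appear at (253,260) and (406,427), against (252,257) and (406,426) predicted for 50°. The ball is held and the spoon hangs still on the hook at (165,150). Handing in.

```bash
python3 -c "
from bench import manip
print(manip.hand_in(),manip.current_clock())"
```

```text
the job is handed in; nothing more can be done
the job is handed in; nothing more can be done
```

The spoon hangs still by its eye on the brass hook, and the gripper is holding the organizer's lid open at about 50 degrees. I handed the job in at about 31 s; no verdict came back.

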